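# Hover the funnel over the baby bottle

## Robot

A 6-joint arm with a two-finger parallel gripper is mounted at the origin on the work surface. World frame = base frame: x ahead of the robot, y to its left, z up, the work surface at z = 0. Lengths are in m, angles in rad, forces in N, time in s.
With the tool pointing down it reaches from about 0.325 to 0.925 m from the base axis. Payload 3.1 kg.
Tool frame: the origin (TCP) lies midway between the tips of the shut fingers; the grasp point (between the pads) lies 19 mm behind it; z points along the fingers, x is the direction in which the jaws open and shut, and the axes are right-handed (so a half turn about z gives the same grasp; the last joint's range is limited). The gripper opens to 85 mm and grips with 20 to 120 N. Pads are 22 mm wide; open, the fingers measure 114 mm over their backs; the gripper's body (76 mm by 85 mm) begins 54 mm behind the grasp point. The pads swing forward as they close: fully open they stand 13 mm farther back than shut.
Start: joints at [-1.315, 0.217, 1.613, -0, 1.311, -0.112], TCP at [0.225, -0.583, 0.231] pointing down, gripper open.
Joint ranges: [-2.75, 2.75], [-0.78, 2.1], [0.31, 2.55], [-1.13, 4.27], [0.13, 2.63], [-2.58, 2.58]. Speed limits (rad/s): [2.79, 2.79, 3.14, 3.14, 3.14, 3.14].

## Interface

Orientations are given as a unit quaternion [x, y, z, w].
In Python, from cell import robot gives the robot as it stands. The module is installed in compiled form; this text tells all that it offers.
- The arm moves only by the tool jog_arm, never from a script. Its argument "increments" is a list that holds one entry, the list of rows, each a list of 7 numbers: the opening in per cent of the stroke, from 0 (shut) to 100 (fully open), then the shift along the tool's x, y, z in mm, then the turn, a rotation vector about the tool's x, y, z in degrees. In form: [[[claw, dx, dy, dz, wx, wy, wz], ...]]. A call has 1 to 12 rows; each row shifts and turns the commanded pose from where the row before left it, along the tool's axes as they then stand; what a row does not reach is not made up. A row lasts 1/8 s, in which the tool goes at most 62.5 mm and 10.7 degrees, less where a joint would pass 70% of its speed; a pose out of reach is approached as far as the arm can. A call is refused whole if a number of a shift passes 62.5 or a number of a turn 10.7, either way. A call with a gripper value outside its range is refused whole. The fingers move at their own pace and stop on an object; the grip force is fixed at half the most. Time passes only in rows, so rows that do not move let the fingers close. It gives the time, the measured TCP pose, the force and the opening at its end, in the units of the state.
- robot.state(): the state, without advancing time (a new reading comes with each control period).
- robot.camera(name): name is "side" or "top" or "wrist"; returns a dict with "pixels" (420x560x3 uint8, red, green, blue), "vertical_fov" (degrees; the focal length in pixels is half the picture's height over the tangent of half this angle, whatever the lens; pixels are square), "cx", "cy" (the principal point, pixels), "dist" ([k1, k2, p1, p2, k3] as OpenCV has them; the pictures are not rectified), "origin" and "attitude" of the camera in the world. Camera axes: x right, y down, z forward; pixel columns grow to the right and rows downward; lengths in m; the calibration is good to about 2 mm. A picture is of the moment at which its call begins. There is no depth.
- robot.hand_in(): hands the job in, once; it reports no verdict.
The state is a dict: "clock": time; "qpos": joint angles; "dq": joint speeds; "joint_efforts": joint torques, N m; "eef_pos": TCP position; "eef_rot": TCP orientation; "contact_force": force on the tool from outside, world axes, zero at the start; "moment": the same for the moment, N m; "width": finger opening in m.
Only numpy, scipy, OpenCV 4.12 (cv2) and the standard library are available. Lean on these libraries where they do the work, as an engineer would, in place of code of your own. Each camera call takes 0.05 s, during which the arm holds its last target.

## Task

Lift the clear funnel by its handle up and off the two-pronged hook of the drying stand, carry it over the top of the canister and the tin in the middle of the counter, and hold it upright and still with its spout centred about a centimetre above the mouth of the open, empty glass bottle, ready for pouring. The funnel must never touch the bottle, the bottle must stay where it stands, and everything else on the counter is left undisturbed. Finish while still holding the funnel there: do not put it down or let go.

Things in the scene. Friction and masses are not known exactly. Their poses are not given: they have to be found in the camera images.
- funnel_handle (a point): Centre of the funnel's handle, where to grip it: a flat upright bar 10 mm thick (y) and 20 mm high (z) that sticks out from the collar along the funnel's -x, from 46 to 112 mm off the funnel's axis. This point is 82 mm from the axis and 80 mm above the spout tip. Axes: z up along the funnel's axis, x from the handle towards the axis.
- funnel_spout (a point): Centre of the funnel's spout tip, on its axis, its lowest point; axes as funnel_handle. From the handle's centre it lies 82 mm along the funnel's x and 80 mm down.
- funnel: The loose clear plastic funnel, 88 mm tall, about 60 g: spout (outer diameter 16 mm at the tip) and cone, then a step (lip) of 92 mm diameter, its underside 70 mm above the spout tip, then a collar up to 88 mm, and a side handle. Origin and axes as funnel_spout.
- hookstand: Fixed stand on the left or right: white base, steel post (192 mm high, 66 mm along +x) and two level prongs 72 mm apart pointing along -x (roughly to the robot), tops 180 mm above the counter, upturned tips to 196 mm at 52 mm on -x. The funnel's lip rests on the prongs, cone between them, handle out past the tips; it lifts straight up. Origin on the counter below the hung funnel's axis.
- bottle: Empty open wide-neck glass baby bottle, loose, 150 mm tall, body diameter 66 mm, neck outer diameter 48 mm, mouth opening 42 mm. Origin at the centre of its underside, z up. It stands on the other side of the counter from the hook stand.
- bottle_mouth (a point): Centre of the bottle's mouth, in the plane of its rim, 150 mm above the counter.
- canister: Closed ceramic canister with a flat wooden lid, diameter 102 mm, 150 mm tall, loose; in the middle of the counter between stand and bottle. Origin at the centre of its underside.
- tin: Metal tin with a white lid, diameter 82 mm, 145 mm tall, loose; in the middle of the counter, in front of or behind the canister. Origin at the centre of its underside.
- scoop: Small scoop lying on the counter, bowl diameter 42 mm, 26 mm high, loose, far part of the counter. Origin under its bowl.
- collar: Bottle screw ring lying flat, diameter 50 mm, 16 mm high, loose, near the robot. Origin at the centre of its underside.
- spare: Another glass bottle, closed with a cap, diameter 60 mm, 130 mm tall, loose, far part of the counter; not the target. Origin at the centre of its underside.
- dispenser: Fixed formula dispenser on its stand, 150 x 140 mm, 274 mm tall, in the middle at the far edge of the counter. Origin at the centre of its underside.
There are look-alikes about, which are no part of the job. What is shaped like the funnel but blue or red is not meant.

How it is judged:
On the way, in this order (a step that is already met when the one before it is completed fails the run):
1. the funnel is lifted off the hook in the gripper (z of funnel_spout in the frame of hookstand above 0.13 m and contact force between funnel and hookstand below 0.05 N and contact force between funnel and the fingers above 0.5 N), for 0.2 s.
2. the funnel is carried over the canister and tin row, its spout higher than their lids (y of funnel_spout in the frame of canister between -0.06 and 0.06 m and height (world z) of funnel_spout above 0.15 m), for 0.04 s.
At the end, for the whole second after the job is handed in: The gripper still holds the funnel, upright within 0.2 rad (11 degrees) and at rest; its spout tip is 3 to 22 mm above the plane of the bottle's rim and within 10 mm of the mouth's centre sideways; the funnel touches neither bottle nor hook; the bottle stands upright within 10 mm of where it began (horizontal distance between funnel_spout and bottle_mouth below 0.01 m and z of funnel_spout in the frame of bottle_mouth between 0.003 and 0.022 m and angle between funnel_spout's own z axis and vertical below 0.2 rad and contact force between funnel and the fingers above 0.5 N and contact force between funnel and bottle below 0.05 N and contact force between funnel and hookstand below 0.05 N and linear speed of funnel below 0.03 m/s and angle between bottle's own z axis and vertical below 0.05 rad and distance of bottle from where it was at the start of the episode below 0.01 m and height (world z) of bottle below 0.01 m); the arm keeps its last pose, push and grip.
It fails at once if the funnel touches the bottle (contact force between funnel and bottle above 0.3 N).
It fails at once if the bottle is shifted or tipped (distance of bottle from where it was at the start of the episode above 0.015 m or angle between bottle's own z axis and vertical above 0.15 rad).
It fails at once if the funnel is dropped (height (world z) of funnel_spout below 0.06 m).
It fails at once if the canister, the tin or the capped spare bottle is shifted or knocked over (distance of any of canister, tin, spare from where it was at the start of the episode above 0.02 m or angle between any of canister, tin, spare's own z axis and vertical above 0.3 rad).
It fails at once if the scoop or the screw ring is shifted or knocked over (distance of any of scoop, collar from where it was at the start of the episode above 0.02 m or angle between any of scoop, collar's own z axis and vertical above 0.3 rad).
It also fails if it takes over 45 s, if anything falls off the work surface, if the arm or the gripper's body presses on something with over 40 N, if the wrist force passes 120 N, or if a joint passes its speed limit or range.

## Working session

There is one attempt and no reset: what is moved stays moved. The work goes in short steps, Python scripts to look and compute and a tool call to move; the robot and the scene stay as the last step left them, time stands still between calls to the robot, and variables do not carry over. Pictures are saved under pics/ and viewed, and the job is handed in when it is done.

Besides the shell and the picture viewer there is one more tool, called after ">>>" by a JSON object that holds its "api" and its "payload", one argument or row to a line. jog_arm: Moves the arm, as the interface text tells. Its arguments: {"type":"object","properties":{"increments":{"type":"array","items":{"type":"array","items":{"type":"array","items":{"type":"number"}}}}},"required":["increments"]}

```bash
mkdir -p pics; cat > h.py <<'E'
import numpy as np, cv2
from scipy.spatial.transform import Rotation as R
from cell import robot
def shot(n,f):
    c=robot.camera(n); cv2.imwrite('pics/'+f+'.png',c['pixels'][:,:,::-1]); 
    np.save('pics/'+f+'.npy',{k:v for k,v in c.items()},allow_pickle=True); return c
def load(f): return np.load('pics/'+f+'.npy',allow_pickle=True).item()
def att(c):
    a=np.array(c['attitude'],float)
    return a if a.shape==(3,3) else R.from_quat(a).as_matrix()
def K(c):
    f=210/np.tan(np.radians(c['vertical_fov'])/2)
    return np.array([[f,0,c['cx']],[0,f,c['cy']],[0,0,1.]])
def ray(c,u,v):
    p=cv2.undistortPoints(np.array([[[u,v]]],float),K(c),np.array(c['dist'],float))[0,0]
    d=att(c)@np.array([p[0],p[1],1]); return np.array(c['origin'],float),d/np.linalg.norm(d)
def plane(c,u,v,z):
    o,d=ray(c,u,v); return o+d*(z-o[2])/d[2]
def proj(c,P):
    P=np.atleast_2d(np.array(P,float)); A=att(c).T; t=-A@np.array(c['origin'],float)
    return cv2.projectPoints(P,cv2.Rodrigues(A)[0],t,K(c),np.array(c['dist'],float))[0][:,0]
def tri(rs):
    M=np.zeros((3,3));b=np.zeros(3)
    for o,d in rs:
        Q=np.eye(3)-np.outer(d,d);M+=Q;b+=Q@o
    return np.linalg.solve(M,b)
E
python3 - <<'E'
from h import *
for n in ['side','top','wrist']:
    c=shot(n,n+'0'); print(n,{k:v for k,v in c.items() if k!='pixels'})
print(robot.state())
E
```

```text
side {'vertical_fov': 55.17942593871133, 'cx': 281.3593708936455, 'cy': 213.81202257022184, 'dist': array([-0.07078789,  0.        ,  0.        ,  0.        ,  0.        ]), 'origin': array([0.60787016, 0.46364045, 0.78701359]), 'attitude': array([ 0.04825975,  0.94109317, -0.3346004 , -0.00756419])}
top {'vertical_fov': 48.96084609843422, 'cx': 279.37138210608714, 'cy': 210.12006116080818, 'dist': array([-0.1208199,  0.       ,  0.       ,  0.       ,  0.       ]), 'origin': array([ 0.49983893, -0.04897105,  1.05862654]), 'attitude': array([-0.7037218 ,  0.70960724, -0.02929584,  0.01936332])}
wrist {'vertical_fov': 69.18615225104779, 'cx': 277.64575157856217, 'cy': 206.70040890903036, 'dist': array([-0.04165016,  0.        ,  0.        ,  0.        ,  0.        ]), 'origin': array([ 0.30104221, -0.55413028,  0.37281884]), 'attitude': array([ 0.81393398, -0.55854691, -0.09074335,  0.1315389 ])}
{'clock': 0.15, 'qpos': array([-1.31521895e+00,  2.17592604e-01,  1.61455890e+00,  3.05624796e-05,
        1.31136110e+00, -1.12185856e-01]), 'dq': array([-8.29745159e-05, -2.81132732e-03, -2.45889724e-03, -3.65520692e-04,
        7.27304748e-04,  2.08361833e-04]), 'joint_efforts': array([-8.55589915e-04, -3.97449052e+01, -3.04415417e+01, -1.40480574e-04,
        5.83915331e-03, -1.49892071e-05]), 'eef_pos': array([ 0.22458176, -0.58257679,  0.23026447]), 'eef_rot': array([ 8.24475754e-01, -5.65896465e-01, -7.16019936e-04, -6.39597236e-04]), 'contact_force': array([ 0.21319101, -0.34627785,  0.27878563]), 'moment': array([-0.03140814,  0.08818329, -0.0175722 ]), 'width': 0.08537334710306828}
```

View pics/side0.png

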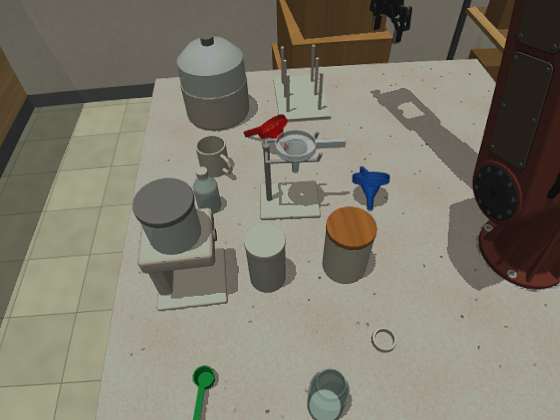

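View pics/top0.png

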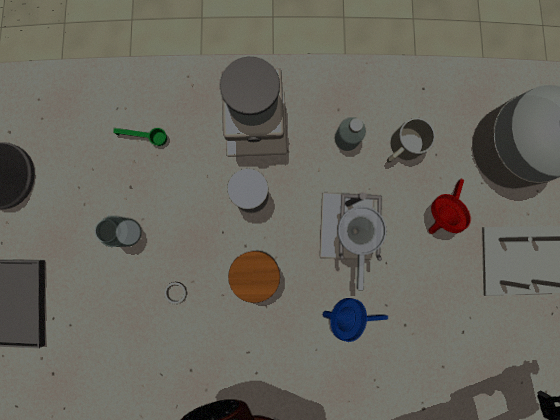

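View pics/wrist0.png

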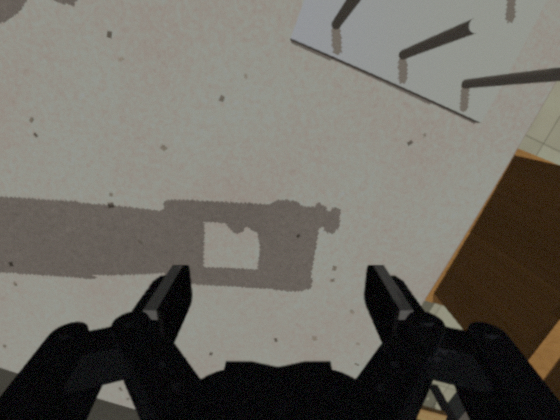

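The side view shows the funnel hung at (298,148), with its handle tip at (345,144). In the top view the funnel ring is at (361,230) with the handle down to (361,288), the bottle is at (118,231), the canister at (254,276) and the tin at (248,188). I'll zoom in for measurements.

```bash
python3 - <<'E'
import cv2,numpy as np
t=cv2.imread('pics/top0.png');s=cv2.imread('pics/side0.png')
def crop(im,x0,y0,x1,y1,k): return cv2.resize(im[y0:y1,x0:x1],None,fx=k,fy=k,interpolation=cv2.INTER_CUBIC)
a=crop(t,310,185,410,305,5);b=crop(t,80,200,160,260,5)
c=crop(s,250,110,360,230,5);d=crop(s,290,350,370,420,5)
o=np.zeros((600,800,3),np.uint8); o[:,:400]=0
def put(n,l):
    o=np.zeros((600,800,3),np.uint8);x=0
    for im in l:
        im=im[:600,:800-x];o[:im.shape[0],x:x+im.shape[1]]=im;x+=im.shape[1]
    cv2.imwrite(n,np.clip(o*1.4,0,255).astype(np.uint8))
put('pics/z1.png',[a,cv2.resize(b,(300,225))]);put('pics/z2.png',[c,cv2.resize(d,(250,219))])
put('pics/z3.png',[cv2.resize(b,(400,300)),d])
E
```

```text
(no output)
```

View pics/z1.png

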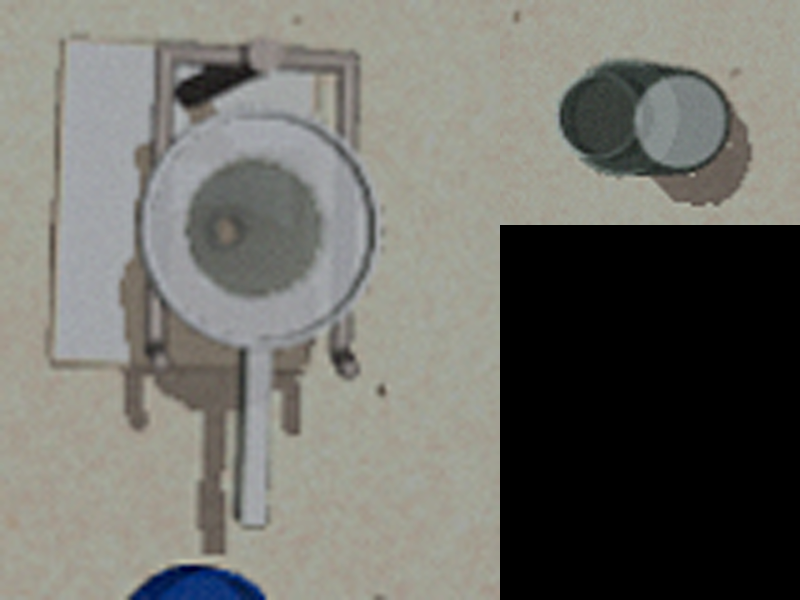

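View pics/z2.png

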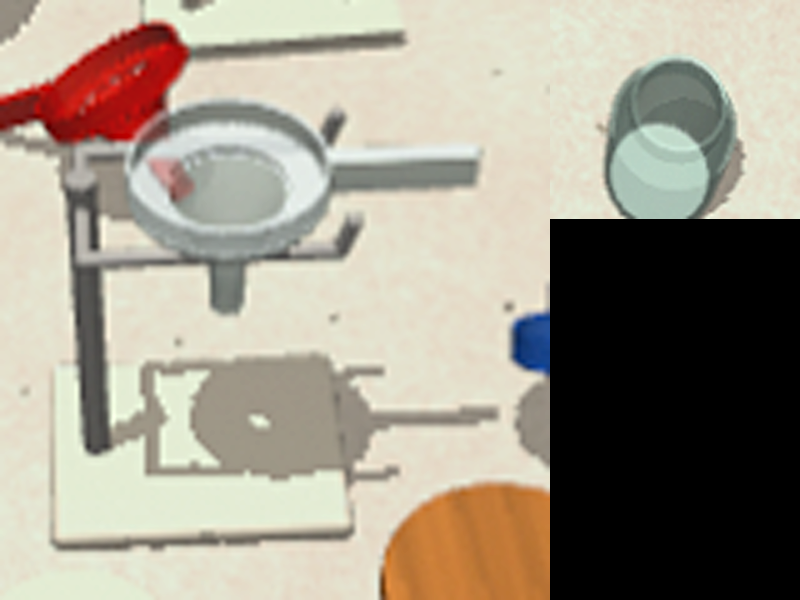

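View pics/z3.png

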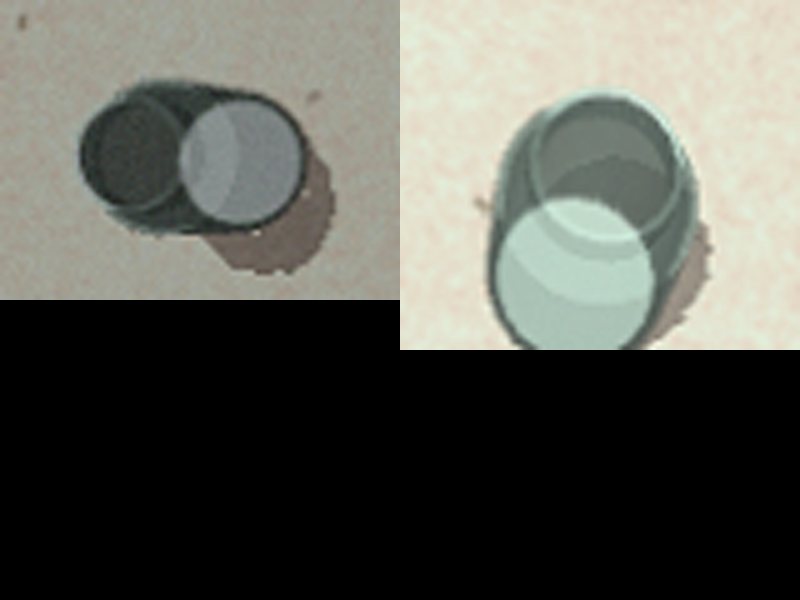

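```bash
python3 - <<'E'
from h import *
t=load('top0');s=load('side0')
print('collar top', plane(t,361.4,230.6,.198))
# side: collar top ellipse x126..332,y100..235ish (scale5, off 250,110)
print('collar side', plane(s,250+229/5-.4,110+170/5-.4,.196))
for u,v in [(258,352),(256,525)]: print('handle', plane(t,310+u/5-.4,185+v/5-.4,.2))
for u,v in [(330,155),(480,151)]: print('handle side', plane(s,250+u/5-.4,110+v/5-.4,.2))
print('mouth t', plane(t,106.4,230.2,.15),'s',plane(s,330.8,382.8,.15), 'tri',tri([ray(t,106.4,230.2),ray(s,330.8,382.8)]))
print('base t', plane(t,80+242/5-.4,200+161/5-.4,.005),'s',plane(s,290+(575-400)/5-.4,350+277/5-.4,.005))
print('spout s',plane(s,250+228/5-.4,110+310/5-.4,.11), 'spout t',plane(t,310+228/5-.4,185+230/5-.4,.11))
# prong tips
for u,v in [(155,352),(345,360)]: print('tip', plane(t,310+u/5-.4,185+v/5-.4,.19))
for u,v in [(210,82),(355,82)]: pass
print('base corners',[plane(t,310+u/5,185+v/5,.01)[:2] for u,v in [(62,38),(50,360)]])
print('can',plane(t,254,276,.15),'tin',plane(t,248,188,.145))
print('blue',plane(t,347,319,.06), plane(t,388,318,.05))
E
```

```text
collar top [ 0.51937865 -0.21497802  0.198     ]
collar side [ 0.52234695 -0.21128068  0.196     ]
handle [ 0.4737693  -0.21339435  0.2       ]
handle [ 0.40941213 -0.21166778  0.2       ]
handle side [ 0.47736592 -0.21154565  0.2       ]
handle side [ 0.41094416 -0.20676544  0.2       ]
mouth t [0.52499941 0.28330023 0.15      ] s [0.52627256 0.28837582 0.15      ] tri [0.52523757 0.28619691 0.14206536]
base t [0.52509506 0.28506623 0.005     ] s [0.52557887 0.28674899 0.005     ]
spout s [ 0.52222596 -0.21007318  0.11      ] spout t [ 0.52151022 -0.21900572  0.11      ]
tip [ 0.47397014 -0.17612014  0.19      ]
tip [ 0.46998011 -0.24857121  0.19      ]
base corners [array([ 0.61152902, -0.16296713]), array([ 0.46463195, -0.15536431])]
can [ 0.43341152 -0.01115613  0.15      ] tin [6.07433212e-01 2.22158324e-05 1.45000000e-01]
blue [ 0.33172057 -0.20734055  0.06      ] [ 0.33020107 -0.29971364  0.05      ]
```

>>> {"api": "jog_arm", "payload": {
  "increments": [
    [[100,0,0,-23,0,0,8],[100,0,0,-23,0,0,8],[60,0,0,-23,0,0,7.9],[60,-38,-19.5,0,0,0,0],[60,-38,-19.5,0,0,0,0],[60,-38,-19.5,0,0,0,0],[60,-38,-19.5,0,0,0,0],[60,-38,-19.5,0,0,0,0],[60,-38,-19.5,0,0,0,0],[60,-38,-19.5,0,0,0,0],[60,-38,-19.5,0,0,0,0],[60,-38,-19.5,0,0,0,0]]
  ]
}}

```text
clock: 1.65
eef_pos: [0.4172, -0.2488, 0.3]
eef_rot: [-0.689, 0.724, 0.0, 0.0]
contact_force: [0.5, 0.0, 0.7]
width: 0.0514
```

```bash
cat > d.py <<'E'
from h import *
import sys
s=robot.state(); M=R.from_quat(s['eef_rot']).as_matrix()
print('t',s['clock'],'p',s['eef_pos'].round(4),'yaw',np.degrees(np.arctan2(M[1,0],M[0,0])).round(2),'z',M[:,2].round(4),'F',np.round(s['contact_force'],2),'w',s['width'])
if len(sys.argv)>3:
    print('tool delta mm',(M.T@(np.array(list(map(float,sys.argv[1:4])))-s['eef_pos'])*1000).round(1))
E
python3 d.py .438 -.2105 .23; python3 - <<'E'
from h import *
shot('wrist','w1');shot('top','t1')
E
```

```text
t 1.65 p [ 0.4172 -0.2488  0.3   ] yaw -92.83 z [-2.e-04  3.e-04 -1.e+00] F [0.48 0.01 0.69] w 0.05136170926290269
tool delta mm [-39.3 -18.9  70. ]
```

View pics/w1.png

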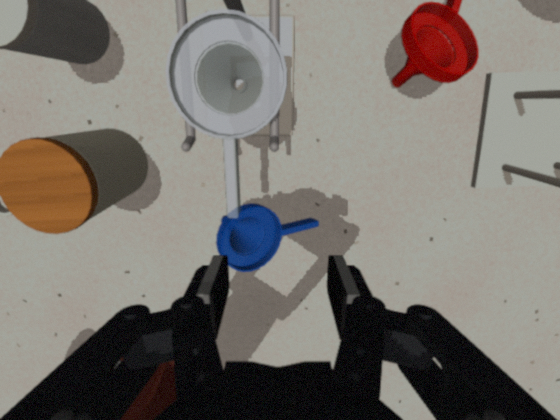

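The wrist view shows the handle running from (231,140) to (233,215) and the collar ring centred at about (228,74).

```bash
python3 - <<'E'
from h import *
w=load('w1')
g=cv2.cvtColor(w['pixels'],cv2.COLOR_RGB2GRAY)
for v in [145,160,175,190,205]: print(v,g[v,215:250].tolist())
im=cv2.resize(w['pixels'][0:230,160:300,::-1],None,fx=2.6,fy=2.6,interpolation=cv2.INTER_CUBIC);cv2.imwrite('pics/w1z.png',im)
for u,v in [(231.3,140),(233,213)]: print(plane(w,u,v,.2))
print(plane(w,227.7,74,.198))
E
```

```text
145 [158, 158, 159, 157, 158, 158, 156, 148, 149, 158, 160, 163, 163, 163, 165, 166, 165, 161, 155, 138, 107, 71, 76, 96, 118, 144, 159, 158, 155, 159, 160, 158, 157, 153, 154]
160 [160, 157, 162, 160, 158, 156, 158, 153, 145, 146, 156, 161, 164, 164, 163, 161, 162, 163, 161, 148, 130, 97, 85, 112, 144, 157, 158, 163, 162, 158, 162, 160, 161, 159, 158]
175 [155, 158, 159, 159, 157, 161, 160, 161, 153, 141, 148, 160, 164, 164, 163, 161, 164, 162, 162, 157, 146, 116, 89, 93, 130, 150, 158, 163, 159, 158, 160, 158, 160, 157, 158]
190 [159, 158, 157, 156, 156, 155, 155, 160, 158, 157, 148, 152, 161, 163, 162, 164, 162, 163, 164, 164, 154, 139, 109, 85, 102, 141, 156, 159, 158, 160, 160, 163, 163, 160, 160]
205 [159, 157, 160, 159, 159, 160, 162, 160, 162, 160, 156, 148, 151, 161, 162, 162, 163, 164, 162, 163, 161, 152, 127, 94, 81, 89, 97, 84, 62, 48, 45, 42, 41, 37, 37]
[ 0.47535024 -0.216104    0.2       ]
[ 0.41469679 -0.21169322  0.2       ]
[ 0.52375757 -0.21764306  0.198     ]
```

View pics/w1z.png

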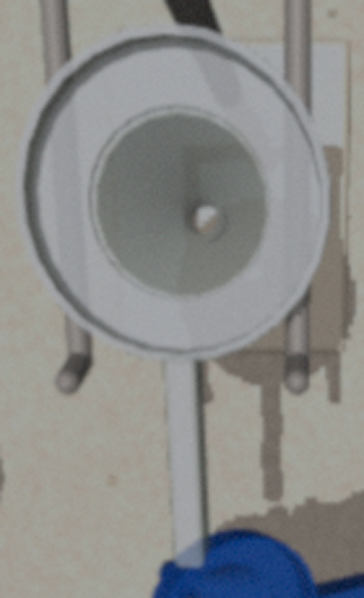

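>>> {"api": "jog_arm", "payload": {
  "increments": [
    [[60,-19.4,-9.5,0,0,0,0],[60,-19.4,-9.4,0,0,0,0],[60,0,0,35,0,0,0],[60,0,0,35,0,0,0],[60,0,0,0,0,0,0]]
  ]
}}

```text
clock: 2.38
eef_pos: [0.4351, -0.2115, 0.2268]
eef_rot: [-0.689, 0.724, 0.004, -0.001]
contact_force: [0.9, -0.0, -0.0]
width: 0.0516
```

```bash
python3 d.py .438 -.211 .171; python3 - <<'E'
from h import *
shot('wrist','w2');shot('side','s2')
E
```

```text
t 2.375 p [ 0.4351 -0.2115  0.2268] yaw -92.85 z [-0.0068  0.0041 -1.    ] F [ 0.85 -0.04 -0.05] w 0.051569405732410714
tool delta mm [-0.4 -3.3 55.8]
```

View pics/w2.png

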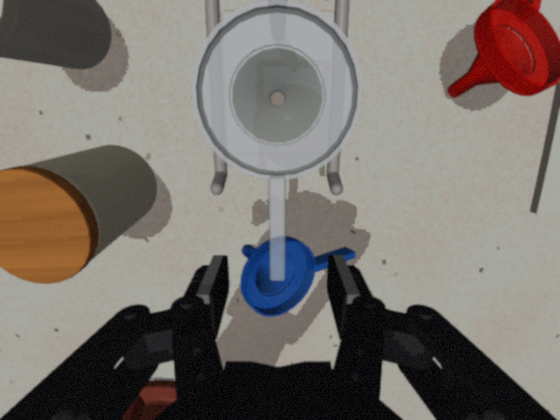

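View pics/s2.png

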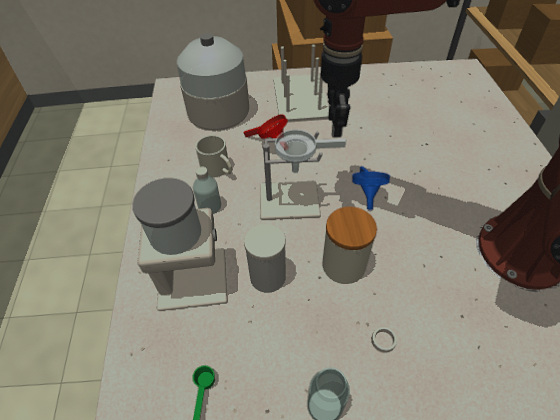

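The wrist view shows the handle (columns 270–286) midway between the fingers (about 212 and 345). Next I'll descend and close.

>>> {"api": "jog_arm", "payload": {
  "increments": [
    [[60,0,0,30,0,0,0],[60,0,0,29,0,0,0],[60,0,0,0,0,0,0],[60,0,0,0,0,0,0]]
  ]
}}

```text
clock: 2.98
eef_pos: [0.439, -0.2136, 0.1736]
eef_rot: [-0.689, 0.724, -0.002, 0.0]
contact_force: [-0.6, 0.1, -0.1]
width: 0.051
```

```bash
python3 d.py .438 -.211 .171; python3 - <<'E'
from h import *
shot('wrist','w3');c=shot('side','s3');cv2.imwrite('pics/s3z.png',cv2.resize(c['pixels'][60:220,230:400,::-1],None,fx=3.5,fy=3.5))
E
```

```text
t 2.975 p [ 0.439  -0.2136  0.1736] yaw -92.84 z [ 0.003  -0.0021 -1.    ] F [-0.57  0.14 -0.11] w 0.05096794617069446
tool delta mm [-2.5  1.1  2.6]
```

View pics/s3z.png

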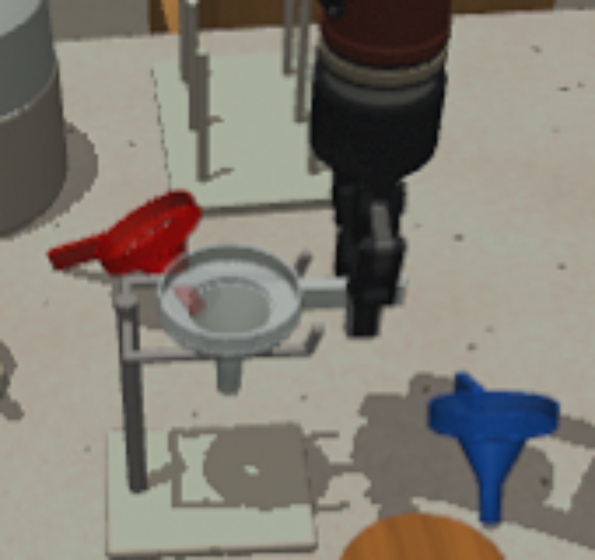

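View pics/w3.png

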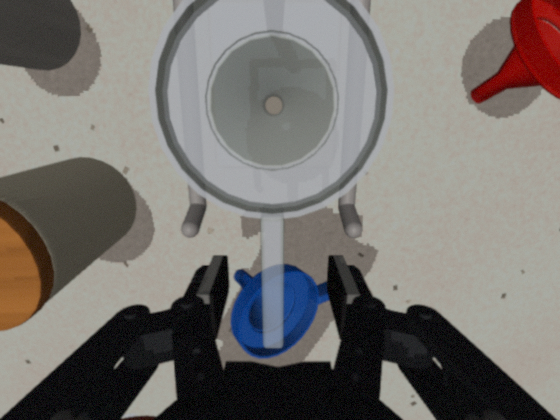

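The fingers straddle the handle, which is about 5 px left of centre. I'll nudge over and close.

>>> {"api": "jog_arm", "payload": {
  "increments": [
    [[60,-2,0,2,0,0,0],[20,0,0,0,0,0,0],[0,0,0,0,0,0,0],[0,0,0,0,0,0,0],[0,0,0,0,0,0,0],[0,0,0,0,0,0,0]]
  ]
}}

```text
clock: 3.82
eef_pos: [0.4379, -0.2105, 0.1694]
eef_rot: [-0.689, 0.724, -0.0, 0.0]
contact_force: [-0.3, 0.0, 0.2]
width: 0.0089
```

```bash
python3 d.py .438 -.211 .171
```

```text
t 3.825 p [ 0.4379 -0.2105  0.1694] yaw -92.82 z [ 1.e-04  0.e+00 -1.e+00] F [-0.32  0.03  0.18] w 0.008895753419662495
tool delta mm [ 0.5 -0.2 -1.6]
```

>>> {"api": "jog_arm", "payload": {
  "increments": [
    [[0,0,0,-10,0,0,0],[0,0,0,-20,0,0,0],[0,0,0,-25,0,0,0],[0,0,0,-25,0,0,0],[0,0,0,-15,0,0,0],[0,0,0,0,0,0,0],[0,0,0,0,0,0,0]]
  ]
}}

```text
clock: 4.7
eef_pos: [0.4372, -0.2101, 0.2632]
eef_rot: [-0.689, 0.724, 0.001, -0.0]
contact_force: [-0.5, -0.4, 0.3]
width: 0.009
```

```bash
python3 d.py .4435 .288 .265; python3 - <<'E'
from h import *
shot('wrist','w4');c=shot('side','s4');cv2.imwrite('pics/s4z.png',cv2.resize(c['pixels'][60:220,230:400,::-1],None,fx=3.5,fy=3.5))
c=shot('top','t4');cv2.imwrite('pics/t4z.png',cv2.resize(c['pixels'][180:320,300:440,::-1],None,fx=4,fy=4))
E
```

```text
t 4.7 p [ 0.4372 -0.2101  0.2632] yaw -92.83 z [-0.0016  0.001  -1.    ] F [-0.45 -0.42  0.27] w 0.0089792033258837
tool delta mm [-497.8   18.3   -1.3]
```

View pics/s4z.png

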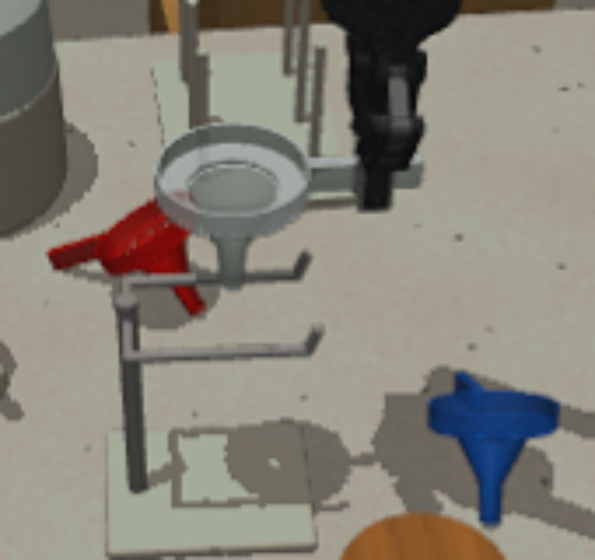

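View pics/w4.png

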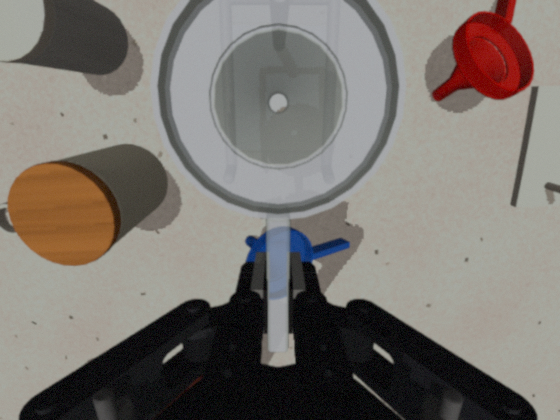

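View pics/t4z.png

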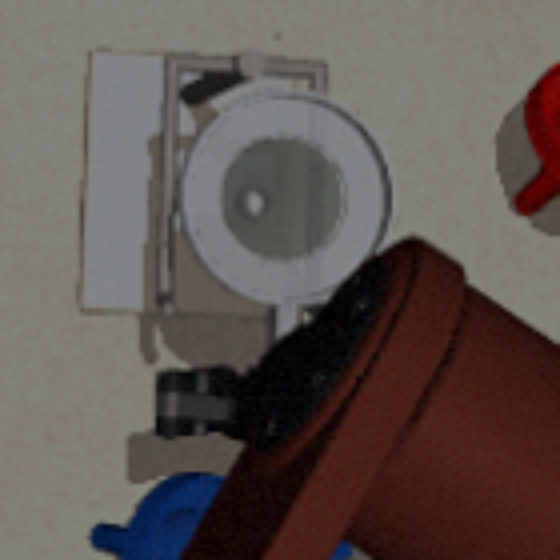

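Lifted level and clear of the prongs. Now carrying across, at spout height of about 0.20 m.

>>> {"api": "jog_arm", "payload": {
  "increments": [
    [[0,-20,1.5,0,0,0,0],[0,-40,1.5,0,0,0,0],[0,-45,1.5,0,0,0,0],[0,-45,1.5,0,0,0,0],[0,-45,1.5,0,0,0,0],[0,-45,1.5,0,0,0,0],[0,-45,1.5,0,0,0,0],[0,-45,1.5,0,0,0,0],[0,-45,1.5,0,0,0,0],[0,-45,1.5,0,0,0,0],[0,-40,1.5,0,0,0,0],[0,-30,1.5,0,0,0,0]]
  ]
}}

```text
clock: 6.35
eef_pos: [0.4423, 0.2823, 0.2639]
eef_rot: [-0.69, 0.724, 0.001, -0.0]
contact_force: [-0.1, -0.9, -0.9]
width: 0.0092
```

>>> {"api": "jog_arm", "payload": {
  "increments": [
    [[0,-10,0,0,0,0,0],[0,0,0,0,0,0,0],[0,0,0,0,0,0,0],[0,0,0,0,0,0,0]]
  ]
}}

```text
clock: 6.85
eef_pos: [0.4446, 0.2889, 0.2643]
eef_rot: [-0.689, 0.725, -0.0, -0.0]
contact_force: [-0.6, 0.3, -0.7]
width: 0.0087
```

```bash
python3 d.py .4434 .290 .2225; python3 - <<'E'
from h import *
shot('wrist','w5');c=shot('side','s5');cv2.imwrite('pics/s5z.png',cv2.resize(c['pixels'][260:420,270:430,::-1],None,fx=3.7,fy=3.7))
c=shot('top','t5');cv2.imwrite('pics/t5z.png',cv2.resize(c['pixels'][180:320,60:200,::-1],None,fx=4,fy=4))
E
```

```text
t 6.85 p [0.4446 0.2889 0.2643] yaw -92.91 z [-0.e+00 -2.e-04 -1.e+00] F [-0.6   0.26 -0.66] w 0.008706255408100999
tool delta mm [-1.1  1.2 41.8]
```

View pics/s5z.png

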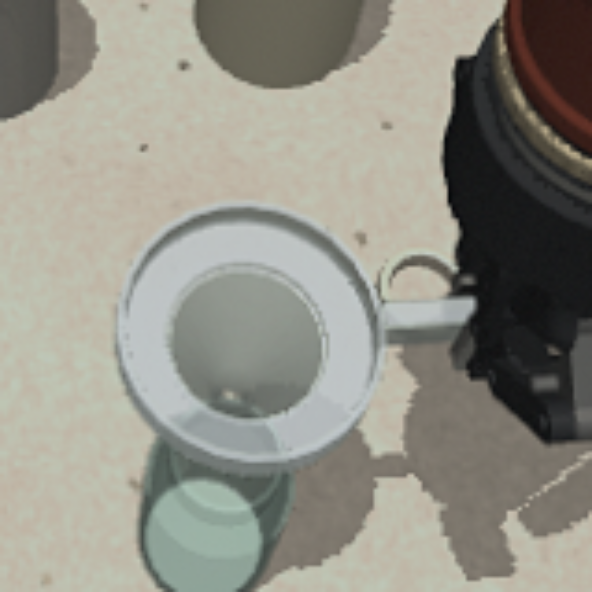

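View pics/w5.png

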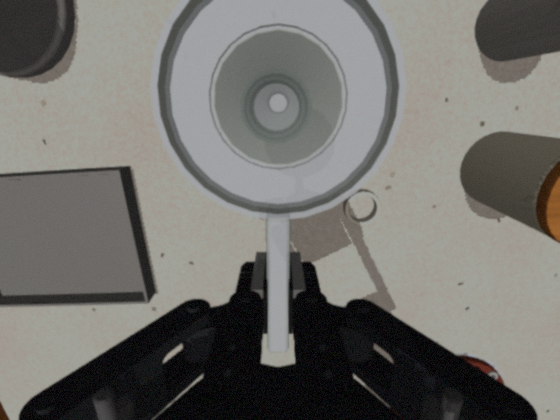

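View pics/t5z.png

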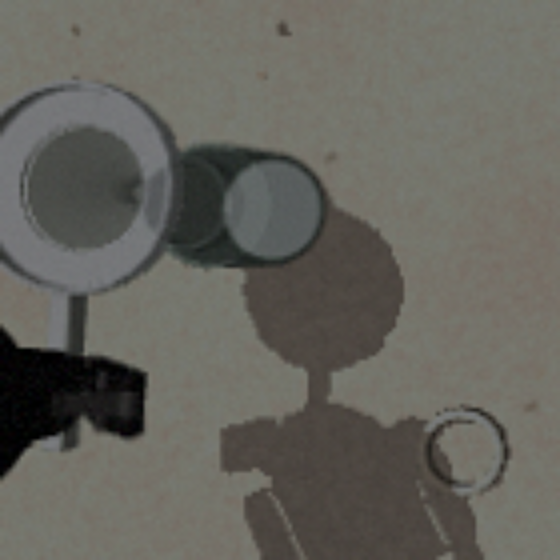

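```bash
python3 - <<'E'
from h import *
w=load('w5');s=load('s5');t=load('t5')
cv2.imwrite('pics/w5z.png',np.clip(cv2.resize(w['pixels'][0:220,150:410,::-1],None,fx=2.7,fy=2.7,interpolation=cv2.INTER_CUBIC)*1.3,0,255))
print('wrist rim',plane(w,276,106,.15),'spout',plane(w,278,103,.205))
print('collar w',plane(w,279,84,.293))
print('collar t',plane(t,60+(-12+177)/2/4,180+188/4,.293))
print('collar s',plane(s,270+251/3.7,260+335/3.7,.290))
E
```

```text
wrist rim [0.52636562 0.28519151 0.15      ] spout [0.52809721 0.28363108 0.205     ]
collar w [0.53365082 0.2832221  0.293     ]
collar t [0.52662382 0.27616188 0.293     ]
collar s [0.52880489 0.28865071 0.29      ][ WARN:0@0.638] global loadsave.cpp:1063 imwrite_ Unsupported depth image for selected encoder is fallbacked to CV_8U.
```

View pics/w5z.png

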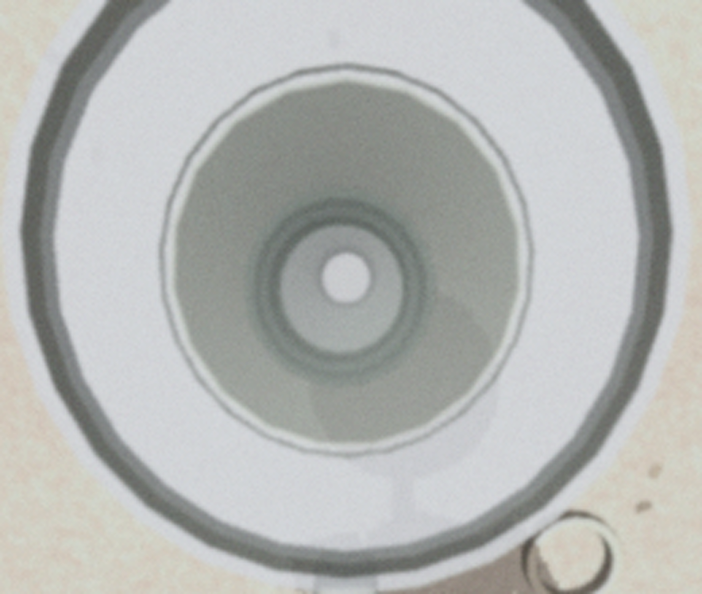

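```bash
python3 - <<'E'
from h import *
s=load('s4');t=load('t4');w=load('w4')
rs=[ray(s,230+232/3.5-.4,60+283/3.5-.4),ray(t,300+255/4-.4,180+203/4-.4)]
print(tri(rs), tri(rs+[ray(w,278,102)]))
E
```

```text
[ 0.52009824 -0.21863798  0.19853611] [ 0.52057455 -0.21650375  0.20093256]
```

>>> {"api": "jog_arm", "payload": {
  "increments": [
    [[0,-1.2,1.8,0,0,0,0],[0,0,0,8,0,0,0],[0,0,0,8,0,0,0],[0,0,0,8,0,0,0],[0,0,0,8,0,0,0],[0,0,0,0,0,0,0],[0,0,0,0,0,0,0],[0,0,0,0,0,0,0]]
  ]
}}

```text
clock: 8.0
eef_pos: [0.443, 0.2913, 0.2328]
eef_rot: [-0.689, 0.724, -0.0, 0.0]
contact_force: [-0.4, -0.6, -0.5]
width: 0.0091
```

```bash
python3 d.py .4434 .290 .2225; python3 - <<'E'
from h import *
w=shot('wrist','w6');c=shot('side','s6');cv2.imwrite('pics/s6z.png',cv2.resize(c['pixels'][260:420,270:430,::-1],None,fx=3.7,fy=3.7))
c=shot('top','t6');cv2.imwrite('pics/t6z.png',np.clip(cv2.resize(c['pixels'][180:280,60:200,::-1],None,fx=5,fy=5)*1.6,0,255).astype(np.uint8))
cv2.imwrite('pics/w6z.png',np.clip(cv2.resize(w['pixels'][0:220,150:410,::-1],None,fx=2.7,fy=2.7,interpolation=cv2.INTER_CUBIC)*1.3,0,255).astype(np.uint8))
E
```

```text
t 8.0 p [0.443  0.2913 0.2328] yaw -92.83 z [ 8.e-04  4.e-04 -1.e+00] F [-0.39 -0.6  -0.49] w 0.009084105555042129
tool delta mm [ 1.3 -0.4 10.3]
```

View pics/s6z.png

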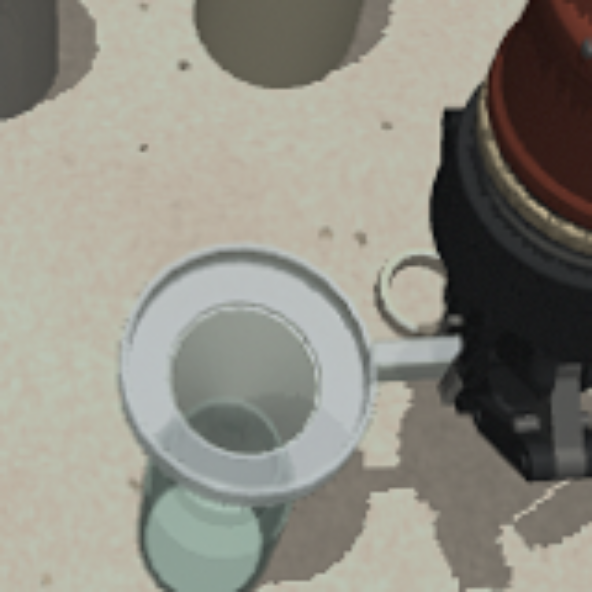

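View pics/w6z.png

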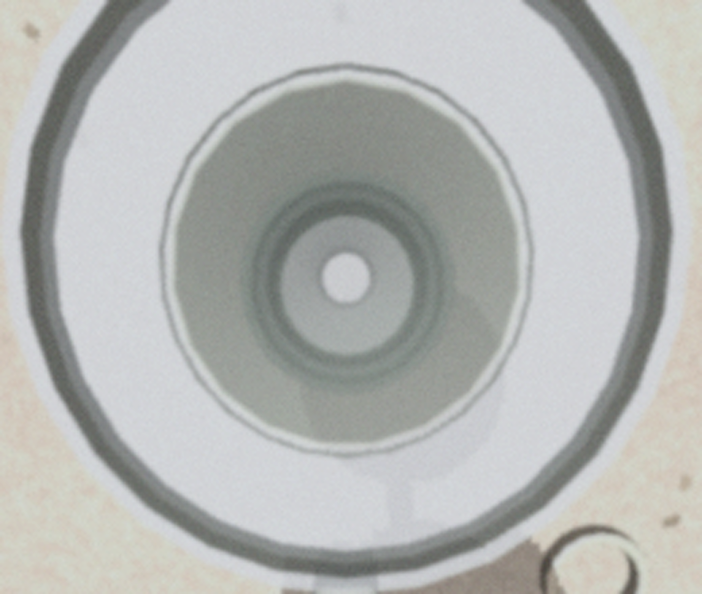

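View pics/t6z.png

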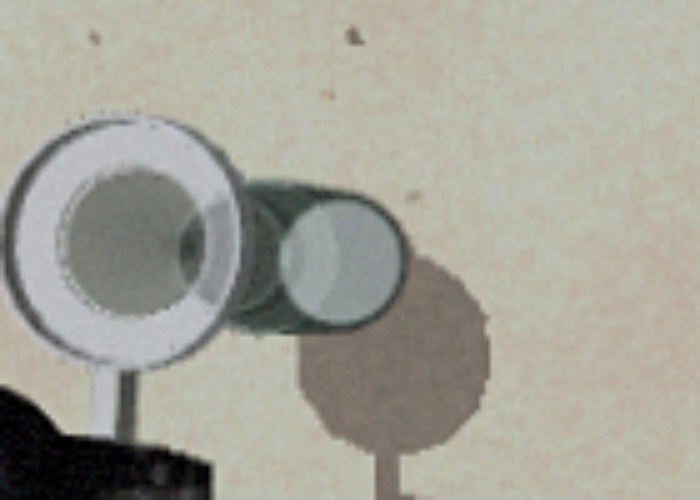

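```bash
python3 - <<'E'
from h import *
w=load('w6')
print('rim',plane(w,278,104.5,.15),'spout',plane(w,278,103,.172), plane(w,278,103,.168))
t=load('t6');print('collar t',plane(t,60+123/5-.4,180+242/5-.4,.260)); s=load('s6');print(plane(s,270+247/3.7-.4,260+372/3.7-.4,.258))
E
```

```text
rim [0.52587761 0.28616282 0.15      ] spout [0.52667137 0.28616395 0.172     ] [0.52671066 0.28615475 0.168     ]
collar t [0.52598841 0.28357435 0.26      ]
[0.52795508 0.28996441 0.258     ]
```

>>> {"api": "jog_arm", "payload": {
  "increments": [
    [[0,0,0,4,0,0,0],[0,0,0,4,0,0,0],[0,0,0,2,0,0,0],[0,0,0,0,0,0,0],[0,0,0,0,0,0,0],[0,0,0,0,0,0,0],[0,0,0,0,0,0,0],[0,0,0,0,0,0,0]]
  ]
}}

```text
clock: 9.15
eef_pos: [0.4428, 0.2911, 0.2224]
eef_rot: [-0.689, 0.724, -0.0, 0.0]
contact_force: [-1.1, -0.8, -0.7]
width: 0.0092
```

```bash
python3 d.py .4434 .290 .2225; python3 - <<'E'
from h import *
w=shot('wrist','w7');c=shot('side','s7');cv2.imwrite('pics/s7z.png',cv2.resize(c['pixels'][300:420,280:400,::-1],None,fx=5,fy=5,interpolation=cv2.INTER_CUBIC))
cv2.imwrite('pics/w7z.png',np.clip(cv2.resize(w['pixels'][0:220,150:410,::-1],None,fx=2.7,fy=2.7,interpolation=cv2.INTER_CUBIC)*1.3,0,255).astype(np.uint8))
E
```

```text
t 9.15 p [0.4428 0.2911 0.2224] yaw -92.83 z [ 2.e-04  1.e-04 -1.e+00] F [-1.09 -0.83 -0.74] w 0.00915025743373038
tool delta mm [ 1.1 -0.7 -0.1]
```

View pics/s7z.png

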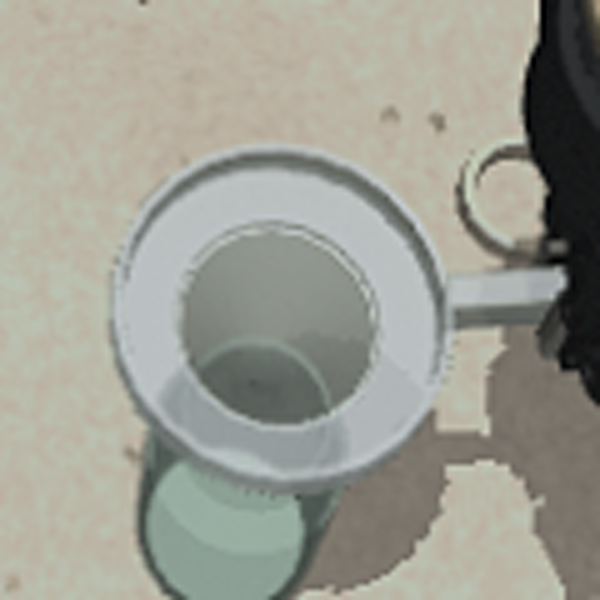

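View pics/w7z.png

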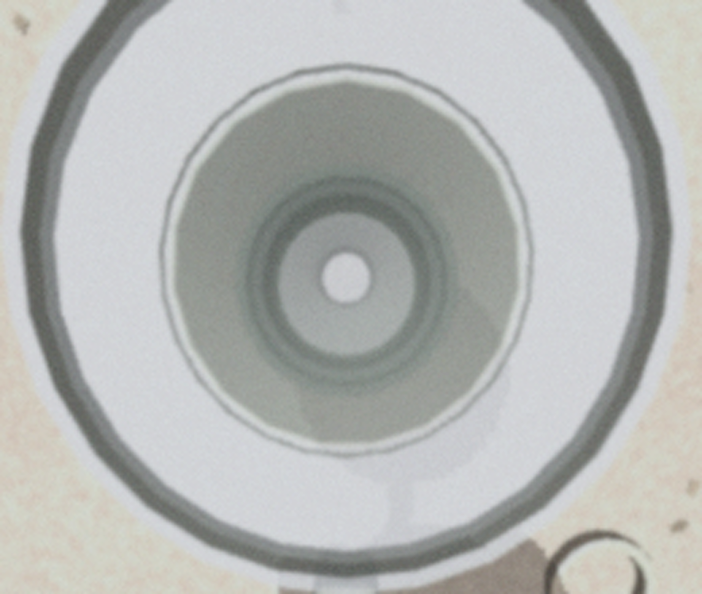

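```bash
python3 - <<'E'
from h import *
s=load('s7')
print(plane(s,280+258/5-.4,300+384/5-.4,.161), proj(s,[.526,.286,.162]))
st=robot.state();print(st['clock'],st['eef_pos'],np.abs(st['dq']).max(),st['width'])
robot.hand_in()
E
```

```text
[0.52548547 0.28201187 0.161     ] [[331.35766462 378.87642444]]
9.25 [0.44273697 0.29111833 0.22233856] 0.0011035010384593648 0.009039899473120176
the job is handed in; nothing more can be done
```

I gripped the funnel by its handle from above and lifted it straight off the hook. I carried it over the canister and tin row with the spout at about 0.20 m, then lowered it over the bottle's mouth. I handed the job in at 9.25 s with the gripper still holding it; the hand-in reports no verdict.

- **Hold:** The last state showed the arm practically still, the tool vertical and the finger opening about 9 mm on the handle.
- **Sideways centring:** The last wrist picture shows the spout and the bottle rim concentric, within about 1 mm. The final side picture put the spout about 4 mm off in y, which is still inside the 10 mm limit.
- **Height above the rim:** The two estimates differ by about 3 mm. The tool height puts the spout about 13 mm above the rim, and the pictures taken after the lift point to about 10 mm. Both are inside the 3–22 mm range.
- **Contact and other objects:** I saw no sign of contact with the bottle, and it looked unmoved in the pictures. I did not measure the other objects again before handing in.

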